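# Hold a welded pipe up to the inspection camera

## Task

Record the weld on the flanged steel pipe: first press the three keys of the grey control box one at a time in order of size, smallest first, each fully down and let spring back before the next. Then grip the pipe, lift it clear of its two V-rests and hold it level, still parallel to the line of the rests and above them, with the weld at the flange straight in front of the camera's lens and at lens height. The program finishes while the gripper is still holding the pipe steady there; leave the loose things round about where they are.

Things in the scene. Friction and masses are not known exactly. Their poses are not given: they have to be found in the camera images.
- station: Fixed light metal plate 100 x 240 x 8 mm; origin on the bench under its middle, z up, y along the line of two V-rests, x towards the camera. V-rests at y = -95 and +95 mm, 16 mm thick in y, 55 mm wide in x, tops at most 75 mm high; the pipe's axis lies 75 mm above the bench. Camera: grey 56 mm box at y = 105 mm, x = 119 (lens) to 197 mm, on a round post 243 mm high.
- lens (a point): Centre of the camera's lens face, black ring 36 mm wide: station frame (119, 105, 205) mm. The lens looks along the station's -x, level. Axes as the station's.
- view (a point): Point in the air straight in front of the lens and directly above the line of the rests: station frame (0, 105, 205) mm, 119 mm from the lens face. The weld belongs here. Axes as the station's.
- pipe: Loose steel pipe, about 0.7 kg, lying in the V-rests: tube 34 mm thick, 260 mm long, round flange 70 mm wide, 10 mm thick on its +y end. Origin on the axis at mid-tube; y along the axis to the flange, along the station's +y at the start, up to 20 mm off lengthwise. Within 65 mm of mid-tube there is room for fingers beside and below the tube.
- balance (a point): Balance point (centre of mass) of the pipe, on its axis 43 mm from the middle of the tube towards the flange. Gripped here across the tube, it stays level. Axes as the pipe's.
- weld (a point): The weld: a narrow bright ring where tube and flange meet; the point lies on the pipe's axis 130 mm from the middle of the tube, at the flange's inner face. Axes as the pipe's.
- console: Fixed low control box, painted grey, 80 mm (x) by 200 mm (y) by 35 mm high, origin at the centre of its underside on the bench. Three round bare-metal keys in black collars stand in one row on its top, along its y, 60 mm apart; which key is where varies.
- key_small_top (a point): Centre of the top face of the small key, 18 mm in diameter, 57 mm above the bench when up, in a collar 34 mm wide whose top is 10 mm lower (4 mm lower than the key when it is fully down).
- key_medium_top (a point): Centre of the top face of the medium key, 28 mm in diameter, 57 mm above the bench when up, in a collar 44 mm wide whose top is 10 mm lower (4 mm lower than the key when it is fully down).
- key_large_top (a point): Centre of the top face of the large key, 40 mm in diameter, 57 mm above the bench when up, in a collar 56 mm wide whose top is 10 mm lower (4 mm lower than the key when it is fully down).
- key_small (a joint): Travel of the small key in m: 0 up, 0.006 fully down; it moves straight down, starts to move at 1.5 N, is fully down at 5 N and springs back.
- key_medium (a joint): Travel of the medium key in m: 0 up, 0.006 fully down; it moves straight down, starts to move at 1.5 N, is fully down at 5 N and springs back.
- key_large (a joint): Travel of the large key in m: 0 up, 0.006 fully down; it moves straight down, starts to move at 1.5 N, is fully down at 5 N and springs back.
- stub_tall: Bystander: loose dark pipe stub standing on end, 50 mm in diameter, 110 mm high; origin at the centre of its underside. To be left alone.
- stub_short: Bystander: loose dark pipe stub standing on end, 50 mm in diameter, 70 mm high; origin at the centre of its underside. To be left alone.
- pine_block: Bystander: loose pine block 90 x 60 x 50 mm high, origin at the centre of its underside. To be left alone.
- brush: Bystander: loose brush 200 mm long lying along its x, 20 mm high, wooden handle to -x, origin at the centre of its underside. To be left alone.
Mind the look-alikes: they are no part of the job. Of the things shaped like the console, the grey one is meant.

How it is judged:
By the outcome, as a careful person would: the job done as asked, in the order asked, and still so for the second after the job is handed in, while the arm keeps its last pose, push and grip.
It also fails if it takes over 58 s, if anything falls off the work surface, if the arm or the gripper's body presses on something with over 40 N, if the wrist force passes 120 N, or if a joint passes its speed limit or range.

## Robot

A 6-joint arm with a two-finger parallel gripper is mounted at the origin on the work surface. World frame = base frame: x ahead of the robot, y to its left, z up, the work surface at z = 0. Lengths are in m, angles in rad, forces in N, time in s.
With the tool pointing down it reaches from about 0.375 to 0.9 m from the base axis. Payload 3.1 kg.
Tool frame: the origin (TCP) lies at the very end of the fingers, on their centre line; the grasp point (between the pads) lies 19 mm behind it (robot.grip_depth is the distance from the TCP to the grasp point, in m); z points along the fingers, y is the direction in which the jaws open and shut (so a half turn about z gives the same grasp; the last joint's range is limited). The gripper opens to 87 mm and grips with 3 to 60 N. Pads are 19 mm wide; open, the fingers measure 117 mm over their backs; the gripper's body (75 mm by 190 mm) begins 51 mm behind the grasp point.
Start: joints at [0.922, 0.527, 1.433, -0, 1.181, -0.178], TCP at [0.283, 0.557, 0.223] pointing down, gripper open.
Joint ranges: [-3.08, 3.08], [-0.75, 2.2], [0.22, 2.44], [-1.43, 4.57], [0, 2.65], [-2.85, 2.85]. Speed limits (rad/s): [2.79, 2.79, 3.14, 3.14, 3.14, 3.14].

## Interface

Orientations are given as a unit quaternion [x, y, z, w].
In Python, from rig import robot gives the robot as it stands.
- The arm moves only by the tool drive_tool, never from a script. Its argument "series" is a list of rows, each a list of 7 numbers: the shift along the tool's x, y, z in m, then the turn, a rotation vector about the tool's x, y, z in degrees, then the opening, from 0 (shut) to 1 (fully open). A call has 1 to 5 rows; each row shifts and turns the commanded pose from where the row before left it, along the tool's axes as they then stand; what a row does not reach is not made up. A row lasts 1/8 s, in which the tool goes at most 62.5 mm and 10.7 degrees, less where a joint would pass 70% of its speed; a pose out of reach is approached as far as the arm can. A call is refused whole if a number of a shift passes 0.0625 or a number of a turn 10.7, either way. A call with a gripper value outside its range is refused whole. The fingers move at their own pace and stop on an object; "squeeze" is the grip in N (left out, the last holds). Time passes only in rows, so rows that do not move let the fingers close. It gives the time, the measured TCP pose, the force and the opening at its end, in the units of the state.
- robot.get_obs(): the state, without advancing time (a new reading comes with each control period).
- robot.camera(name): name is "scene" or "top"; returns (picture, depth): 480x640x3 uint8, blue, green, red; 480x640 float32, m along the optical axis (not along the pixel's ray), 0 where there is no reading.
- robot.camera_model(name): a dict with "fx", "fy", "cx", "cy" (pixels), "R" (3x3) and "t" (3): a world point X has camera coordinates R X + t. Camera axes: x right, y down, z forward; pixel columns grow to the right and rows downward; lengths in m; the calibration is good to about 2 mm. A picture is of the moment at which its call begins. camera_model takes no time and is no camera call.
- robot.hand_in(): hands the job in, once; it reports no verdict.
The state is a dict: "time": time; "q": joint angles; "joint_velocities": joint speeds; "joint_torque": joint torques, N m; "position": TCP position; "tool_rot": TCP orientation; "ft_force": force on the tool from outside, world axes, zero at the start; "moment": the same for the moment, N m; "grip_width": finger opening in m.
Only numpy, scipy, OpenCV 4.12 (cv2) and the standard library are available. Lean on these libraries where they do the work, as an engineer would, in place of code of your own. Each camera call takes 0.05 s, during which the arm holds its last target. There are 200 camera calls.

## Working session

There is one attempt and no reset: what is moved stays moved. The work goes in short steps, Python scripts to look and compute and a tool call to move; the robot and the scene stay as the last step left them, time stands still between calls to the robot, and variables do not carry over. Pictures are saved under pics/ and viewed, about 8 in all and at most 12, crops included, and the job is handed in when it is done.

Besides the shell and the picture viewer there is one more tool, called after "Emit:" in YAML: its name, and indented under it one key for each argument. drive_tool: Moves the arm, as the interface text tells. Its arguments: {"type":"object","properties":{"series":{"type":"array"},"squeeze":{"type":"number"}},"required":["series"]}

```bash
mkdir -p pics; ls; python3 - <<'E'
from rig import robot
import cv2, numpy as np
for n in("scene","top"):
    p,d=robot.camera(n); cv2.imwrite(f"pics/{n}0.png",p); np.save(f"pics/{n}0.npy",d)
    print(n,robot.camera_model(n))
print(robot.get_obs(),robot.grip_depth)
E
```

```text
pics
scene {'fx': 527.0251454632493, 'fy': 527.0251454632493, 'cx': 315.65837423469594, 'cy': 239.2652966341652, 'R': array([[-0.27113398,  0.96254076,  0.00128734],
       [ 0.67639216,  0.19148122, -0.71121627],
       [-0.68482115, -0.19196415, -0.70297209]]), 't': array([ 0.19480216, -0.22109461,  1.83200969])}
top {'fx': 454.27037078885746, 'fy': 454.27037078885746, 'cx': 318.12127061999917, 'cy': 241.24214916273354, 'R': array([[-0.01152529, -0.99974626, -0.01935398],
       [-0.98575113,  0.01460801, -0.16757483],
       [ 0.16781503,  0.01714685, -0.98566937]]), 't': array([-0.03012298,  0.52142108,  1.04291605])}
{'time': 0.1, 'q': array([ 9.22493000e-01,  5.28375930e-01,  1.43375574e+00,  3.46267223e-06,
        1.18140572e+00, -1.78511282e-01]), 'joint_velocities': array([-0.00106523, -0.00207653, -0.0004074 , -0.00020308, -0.00039689,
       -0.00090368]), 'joint_torque': array([-4.77244175e-04, -4.40989387e+01, -1.77149445e+01,  6.34966604e-02,
        5.34054113e-02, -1.35548643e-05]), 'position': array([0.28251773, 0.55677234, 0.22167368]), 'tool_rot': array([ 2.32742395e-01,  9.72537933e-01, -8.89810932e-04, -3.92097922e-04]), 'ft_force': array([-0.39035273, -0.64314446,  0.00976506]), 'moment': array([-0.00101337,  0.02616926, -0.00984656]), 'grip_width': 0.0868291766843395} 0.0187
```

View pics/scene0.png

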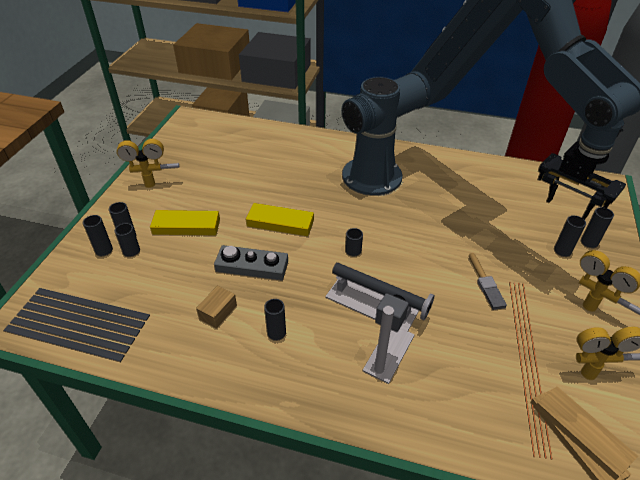

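View pics/top0.png

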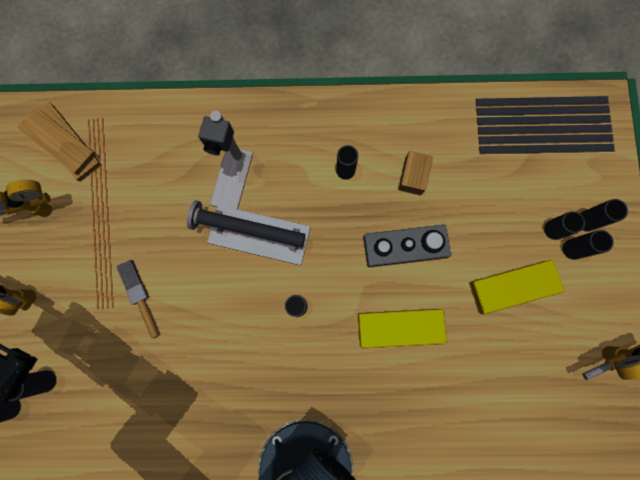

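The top view (also seen in the scene view) shows these candidates:
- **Consoles:** the grey one at (407,245) is meant. The yellow ones at (402,328) and (518,287) are look-alikes.
- **Keys on the grey box:** medium (384,247), small (408,244), large (433,240).
- **Pipe:** in the rests from (195,215), the flange end, to (303,241).
- **Camera:** box at (215,135).
- **Stubs:** short (296,306) and tall (347,162).

Next I measure these and check the choice in a crop.

```bash
cat > h.py <<'E'
import numpy as np, cv2
from rig import robot
def ray(n,uv):
    m=robot.camera_model(n); R,t=m["R"],m["t"]
    d=R.T@np.array([(uv[0]-m["cx"])/m["fx"],(uv[1]-m["cy"])/m["fy"],1]); return -R.T@t,d
def onz(n,uv,z):
    c,d=ray(n,uv); return c+d*(z-c[2])/d[2]
def pix(n,X):
    m=robot.camera_model(n); c=m["R"]@X+m["t"]; return m["fx"]*c[0]/c[2]+m["cx"],m["fy"]*c[1]/c[2]+m["cy"]
def cloud(n,d):
    m=robot.camera_model(n); v,u=np.mgrid[:480,:640]
    P=np.stack([(u-m["cx"])/m["fx"]*d,(v-m["cy"])/m["fy"]*d,d],-1)-m["t"]
    P=P@m["R"]; P[d==0]=np.nan; return P
E
python3 - <<'E'
from h import *
box={"top":(360,222,455,270),"scene":(212,240,292,282)}
for n in box:
    p=cv2.imread(f"pics/{n}0.png"); g=p.min(2); x0,y0,x1,y1=box[n]
    m=np.zeros_like(g); m[y0:y1,x0:x1]=(g[y0:y1,x0:x1]>120)*255
    k,l,s,c=cv2.connectedComponentsWithStats(m)
    for i in range(1,k):
        if s[i,4]>15:
            bx=s[i]; cc=(bx[0]+(bx[2]-1)/2,bx[1]+(bx[3]-1)/2)
            print(n,bx,np.round(onz(n,c[i],.057),4),np.round(onz(n,cc,.057),4))
for n,b in(("top",(180,190,320,270)),("scene",(325,255,440,325))):
    P=cloud(n,np.load(f"pics/{n}0.npy"))[b[1]:b[3],b[0]:b[2]].reshape(-1,3)
    p=cv2.imread(f"pics/{n}0.png")[b[1]:b[3],b[0]:b[2]].reshape(-1,3)
    if n=="top":
        Q=P[(P[:,2]>.078)&(P[:,2]<.1)&(p.max(1)<110)]
        c=Q.mean(0); w,v=np.linalg.eigh(np.cov((Q[:,:2]-c[:2]).T)); a=v[:,1]; a*=np.sign(a[1])
        s=(Q-c)[:,:2]@a; e=(Q-c)[:,:2]@[a[1],-a[0]]
        print(len(Q),c,a,np.percentile(s,[0,1,50,99,100]),np.percentile(e,[1,99]),np.percentile(Q[:,2],[50,95]))
        F=P[P[:,2]>.098]; print("flange",len(F),F.mean(0),((F-c)[:,:2]@a).min(),((F-c)[:,:2]@a).max())
# plate / camera box
P=cloud("top",np.load("pics/top0.npy"))[100:160,190:250].reshape(-1,3)
B=P[P[:,2]>.2]; print("cambox",len(B)); 
T=B[(B[:,2]>.222)&(B[:,2]<.24)]; print(cv2.minAreaRect(T[:,:2].astype(np.float32)),len(T),np.median(T[:,2]),B[:,2].max(), B[B[:,2]>.238].mean(0))
p=cv2.imread("pics/top0.png"); s=cv2.imread("pics/scene0.png")
a=cv2.resize(p[95:275,180:460],None,fx=2.8,fy=2.8,interpolation=2); cv2.imwrite("pics/c1.png",a)
E
```

```text
top [427 233  16  15 187] [ 0.5175 -0.3101  0.057 ] [ 0.5176 -0.3109  0.057 ]
top [379 241  10  11  84] [ 0.5046 -0.1909  0.057 ] [ 0.5051 -0.1908  0.057 ]
top [406 241   6   6  27] [ 0.5111 -0.2506  0.057 ] [ 0.5102 -0.2497  0.057 ]
scene [223 246  14  10 105] [ 0.521  -0.3102  0.057 ] [ 0.5215 -0.3093  0.057 ]
scene [248 251   5   5  20] [ 0.5137 -0.2501  0.057 ] [ 0.5149 -0.2499  0.057 ]
scene [267 252   9   7  46] [ 0.5078 -0.1908  0.057 ] [ 0.5061 -0.1904  0.057 ]
1646 [0.54937549 0.1273184  0.08873314] [0.24409071 0.9697524 ] [-0.13569748 -0.13373253 -0.00048451  0.12992719  0.13516785] [-0.02666913  0.02694181] [0.08929837 0.09412852]
flange 122 [0.58123577 0.25124142 0.10539419] 0.06899279165857271 0.1364402966843955
cambox 1015
((0.723969578742981, 0.17365676164627075), (0.05620183050632477, 0.0761842206120491), 76.71792602539062) 669 0.23249302478646933 0.24520771692333307 [0.75035612 0.16676699 0.24250519]
```

View pics/c1.png

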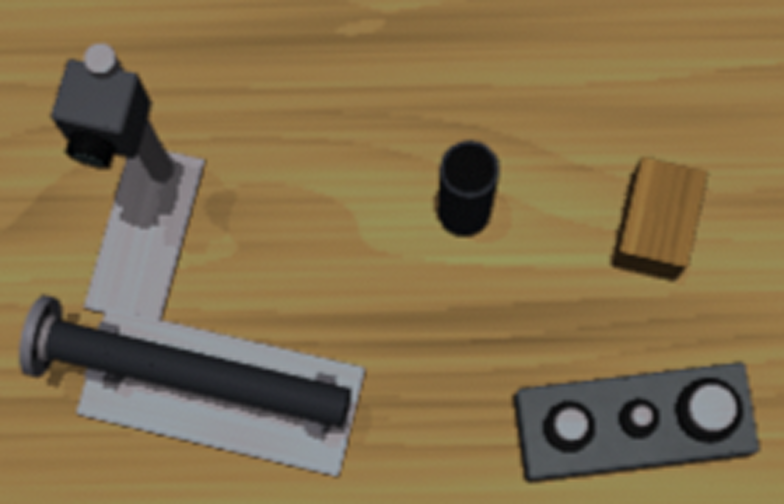

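The crop confirms it: on the grey box, left to right, medium (570,425), small (640,418), large (710,408). The flanged pipe lies in the rests with its flange at the left, (40,337), and the camera is top-left. The jaws should open along station x, a yaw of about -13.5°, and that orientation also suits the keys. First I rotate and shut the gripper.

Emit:
drive_tool:
  series:
    - [0,0,0,0,0,9.6,0]
    - [0,0,0,0,0,9.6,0]
    - [0,0,0,0,0,9.6,0]
    - [0,0,0,0,0,9.6,0]
    - [0,0,0,0,0,9.6,0]
  squeeze: 40

```text
time: 0.72
position: [0.2826, 0.5569, 0.2219]
tool_rot: [0.61, 0.792, -0.001, -0.0]
ft_force: [0.3, 0.7, 0.2]
grip_width: 0.0453
```

Emit:
drive_tool:
  series:
    - [0,0,0,0,0,9.6,0]
    - [0,0,0,0,0,9.6,0]
    - [0,0,0,0,0,9.6,0]
    - [0,0,0,0,0,0,0]

```text
time: 1.23
position: [0.2827, 0.557, 0.222]
tool_rot: [0.786, 0.618, -0.001, 0.0]
ft_force: [0.4, -0.0, 0.3]
grip_width: 0.0056
```

```bash
cat >> h.py <<'E'
from scipy.spatial.transform import Rotation as Ro
def go(X):  # shift in tool axes to world point X
    o=robot.get_obs(); R=Ro.from_quat(o["tool_rot"])
    y=R.as_matrix()[:,1]
    print("t",round(o["time"],2),"pos",o["position"].round(4),"shift",R.inv().apply(np.array(X)-o["position"]).round(4),
     "yaw",round(np.degrees(np.arctan2(y[1],y[0])),2),"toolz",R.as_matrix()[:,2].round(4),"F",o["ft_force"].round(2),"w",round(o["grip_width"],4),"q",o["q"].round(2))
E
python3 - <<'E'
from h import *
go([.5125,-.2505,.1])
p=cv2.imread("pics/top0.png"); d=np.load("pics/top0.npy"); P=cloud("top",d)
# pipe tube pixels: dark & high; line fit on edges of tube at axis height
b=(180,190,320,270)
# plate: light pixels minAreaRect on z=.008
hsv=cv2.cvtColor(p,cv2.COLOR_BGR2HSV)
m=((hsv[...,1]<50)&(hsv[...,2]>110)&(P[...,2]<.03)).astype(np.uint8); m[:190]=0;m[270:]=0;m[:,:200]=0;m[:,320:]=0
ys,xs=np.nonzero(m); W=np.array([onz("top",(x,y),.008)[:2] for x,y in zip(xs,ys)],np.float32)
print("plate",cv2.minAreaRect(W))
# tube edges: per image column across tube, dark band
c=[]
for u in range(215,296,3):
    col=hsv[195:265,u,2].astype(int); z=P[195:265,u,2]
    k=np.nonzero((z>.055)&(col<90))[0]+195
    if len(k): c.append((u,(k.min()+k.max())/2,len(k)))
c=np.array(c); A=np.polyfit(c[:,0],c[:,1],1); r=c[:,1]-np.polyval(A,c[:,0]); g=abs(r)<1.2; A=np.polyfit(c[g,0],c[g,1],1)
a=[onz("top",(u,np.polyval(A,u)),.078) for u in (215,295)]; print("tube",a,np.degrees(np.arctan2(a[0][0]-a[1][0],a[0][1]-a[1][1])),g.sum(),c[:,2])
E
```

```text
t 1.23 pos [0.2827 0.557  0.222 ] shift [-0.7306  0.4134  0.1226] yaw -13.6 toolz [-7.e-04 -9.e-04 -1.e+00] F [ 0.39 -0.04  0.31] w 0.0056 q [0.92 0.53 1.43 0.   1.18 1.16]
plate ((0.5736541748046875, 0.11540894210338593), (0.25975677371025085, 0.1494871824979782), 75.7471923828125)
tube [array([0.57028914, 0.20365777, 0.078     ]), array([0.52184327, 0.0159971 , 0.078     ])] 14.475248607984547 27 [17. 18. 17. 15. 14. 15. 15. 15. 15. 15. 15. 14. 15. 15. 15. 15. 15. 15.
 15. 15. 15. 14. 15. 15. 14. 16. 18.]
```

Emit:
drive_tool:
  series:
    - [-0.05,0.0283,0,0,0,0,0]
    - [-0.05,0.0283,0,0,0,0,0]
    - [-0.05,0.0283,0,0,0,0,0]
    - [-0.05,0.0283,0,0,0,0,0]
    - [-0.05,0.0283,0,0,0,0,0]

```text
time: 1.85
position: [0.3614, 0.2792, 0.2226]
tool_rot: [0.785, 0.619, 0.0, 0.0]
ft_force: [0.5, 0.3, 0.4]
grip_width: 0.0002
```

Emit:
drive_tool:
  series:
    - [-0.05,0.0283,0,0,0,0,0]
    - [-0.05,0.0283,0,0,0,0,0]
    - [-0.05,0.0283,0,0,0,0,0]
    - [-0.05,0.0283,0,0,0,0,0]
    - [-0.05,0.0283,0,0,0,0,0]

```text
time: 2.48
position: [0.4396, 0.0026, 0.2227]
tool_rot: [0.786, 0.619, 0.0, 0.0]
ft_force: [1.2, -0.4, -1.0]
grip_width: 0.0006
```

Emit:
drive_tool:
  series:
    - [-0.05,0.0283,0,0,0,0,0]
    - [-0.05,0.0283,0,0,0,0,0]
    - [-0.05,0.0283,0.03,0,0,0,0]
    - [-0.05,0.0283,0.04,0,0,0,0]
    - [0,0,0.03,0,0,0.5,0]

```text
time: 3.1
position: [0.5013, -0.2134, 0.1268]
tool_rot: [0.79, 0.614, 0.0, 0.002]
ft_force: [-0.6, 0.4, 0.1]
grip_width: 0.0002
```

```bash
python3 - <<'E'
from h import *
go([.5125,-.2505,.07])
p,d=robot.camera("scene"); P=cloud("scene",d)
print(pix("scene",robot.get_obs()["position"]))
cv2.imwrite("pics/c2.png",cv2.resize(p[190:310,180:340],None,fx=4,fy=4,interpolation=2))
E
```

```text
t 3.1 pos [ 0.5013 -0.2134  0.1268] shift [-0.033   0.0198  0.0569] yaw -14.29 toolz [ 0.003  -0.0027 -1.    ] F [-0.6   0.44  0.09] w 0.0002 q [-0.61  0.55  1.73 -0.    0.86 -0.36]
(np.float64(263.91903824461224), np.float64(234.84043850491054))
```

View pics/c2.png

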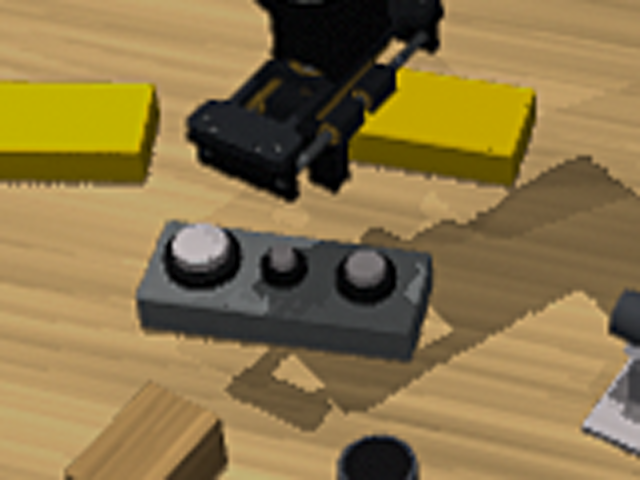

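The fingertips show at crop (328,180), close to the predicted pixel. The small key is at (283,262), between large on the left and medium on the right. Now I move over the small key.

Emit:
drive_tool:
  series:
    - [-0.033,0.0198,0,0,0,0,0]
    - [0,0,0.04,0,0,0,0]
    - [0,0,0,0,0,0,0]
    - [0,0,0,0,0,0,0]

```text
time: 3.65
position: [0.5108, -0.2451, 0.0888]
tool_rot: [0.789, 0.615, 0.0, 0.0]
ft_force: [-0.4, -0.2, -0.4]
grip_width: 0.0004
```

```bash
python3 - <<'E'
from h import *
go([.5125,-.2505,.0495])
E
```

```text
t 3.65 pos [ 0.5108 -0.2451  0.0888] shift [-0.0048  0.003   0.0393] yaw -14.12 toolz [ 1.e-04  0.e+00 -1.e+00] F [-0.36 -0.23 -0.43] w 0.0004 q [-0.64  0.64  1.69  0.    0.81 -0.4 ]
```

Emit:
drive_tool:
  series:
    - [-0.0048,0.003,0.02,0,0,0,0]
    - [0,0,0.009,0,0,0,0]
    - [0,0,0,0,0,0,0]
    - [0,0,0,0,0,0,0]

```text
time: 4.15
position: [0.5123, -0.2509, 0.0589]
tool_rot: [0.789, 0.614, -0.0, -0.0]
ft_force: [-0.4, 0.1, -0.1]
grip_width: 0.0006
```

Emit:
drive_tool:
  series:
    - [0,0,0.003,0,0,0,0]
    - [0,0,0.003,0,0,0,0]
    - [0,0,0,0,0,0,0]
    - [0,0,0,0,0,0,0]

```text
time: 4.65
position: [0.5127, -0.2512, 0.0533]
tool_rot: [0.789, 0.614, 0.0, 0.0]
ft_force: [1.2, 0.6, 4.1]
grip_width: 0.0004
```

Emit:
drive_tool:
  series:
    - [0,0,0.002,0,0,0,0]
    - [0,0,0.0015,0,0,0,0]
    - [0,0,0,0,0,0,0]
    - [0,0,0,0,0,0,0]

```text
time: 5.15
position: [0.5127, -0.2512, 0.0512]
tool_rot: [0.789, 0.614, 0.0, 0.001]
ft_force: [-1.4, 1.3, 15.5]
grip_width: 0.0008
```

Fully down (15.5 N, stopped at 51 mm). Now I release it and go to the medium key.

Emit:
drive_tool:
  series:
    - [0,0,-0.025,0,0,0,0]
    - [0,0,0,0,0,0,0]
    - [0.0566,-0.0211,0,0,0,0,0]
    - [0,0,0,0,0,0,0]
    - [0,0,0,0,0,0,0]

```text
time: 5.78
position: [0.5058, -0.1909, 0.0736]
tool_rot: [0.789, 0.615, -0.0, -0.0]
ft_force: [-0.0, -0.5, -0.3]
grip_width: 0.0002
```

```bash
python3 - <<'E'
from h import *
go([.506,-.191,.0495])
p,d=robot.camera("scene"); 
cv2.imwrite("pics/c3.png",cv2.resize(p[190:310,180:340],None,fx=4,fy=4,interpolation=2))
E
```

```text
t 5.78 pos [ 0.5058 -0.1909  0.0736] shift [-0.0001  0.0003  0.0241] yaw -14.16 toolz [-6.e-04  1.e-04 -1.e+00] F [-0.   -0.51 -0.25] w 0.0002 q [-0.57  0.64  1.77 -0.    0.74 -0.32]
```

View pics/c3.png

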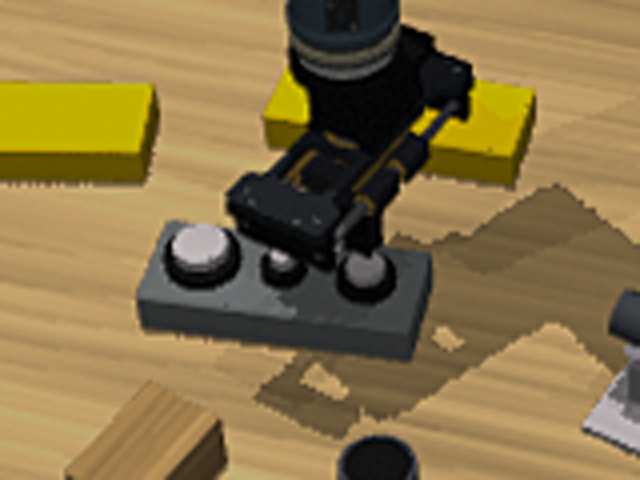

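The tip is just over the medium key at (365,268), and the small key is up again at (283,262). Pressing medium.

Emit:
drive_tool:
  series:
    - [0,0,0.0145,0,0,0,0]
    - [0,0,0.006,0,0,0,0]
    - [0,0,0.0037,0,0,0,0]
    - [0,0,0,0,0,0,0]
    - [0,0,0,0,0,0,0]

```text
time: 6.45
position: [0.5061, -0.192, 0.0513]
tool_rot: [0.789, 0.614, -0.0, 0.001]
ft_force: [-1.5, -0.3, 10.9]
grip_width: 0.0002
```

Emit:
drive_tool:
  series:
    - [0,0,0.0005,0,0,0,0]
    - [0,0,0,0,0,0,0]

```text
time: 6.7
position: [0.5061, -0.192, 0.0513]
tool_rot: [0.789, 0.614, -0.0, 0.001]
ft_force: [-2.5, -1.2, 14.5]
grip_width: 0.0005
```

Emit:
drive_tool:
  series:
    - [0,0,-0.028,0,0,0,0]
    - [0,0,0,0,0,0,0]
    - [-0.0559,0.0208,0,0,0,0,0]
    - [-0.0559,0.0208,0,0,0,0,0]
    - [0,0,0,0,0,0,0]

```text
time: 7.32
position: [0.5195, -0.3149, 0.0769]
tool_rot: [0.791, 0.612, 0.0, 0.002]
ft_force: [-0.6, 0.3, -0.8]
grip_width: 0.0001
```

Emit:
drive_tool:
  series:
    - [0,0,0,0,0,0,0]
    - [0,0,0,0,0,0,0]

```text
time: 7.58
position: [0.5178, -0.3076, 0.0768]
tool_rot: [0.789, 0.615, -0.0, -0.002]
ft_force: [-0.6, -0.1, -0.7]
grip_width: 0.0003
```

```bash
python3 - <<'E'
from h import *
go([.519,-.310,.0495])
E
```

```text
t 7.58 pos [ 0.5178 -0.3076  0.0768] shift [-0.0021  0.0019  0.0273] yaw -14.15 toolz [-0.0023  0.0022 -1.    ] F [-0.6  -0.14 -0.66] w 0.0003 q [-0.72  0.69  1.6   0.    0.85 -0.47]
```

Emit:
drive_tool:
  series:
    - [0,0,0.017,0,0,0,0]
    - [0,0,0.006,0,0,0,0]
    - [0,0,0.004,0,0,0,0]
    - [0,0,0,0,0,0,0]
    - [0,0,0,0,0,0,0]

```text
time: 8.2
position: [0.5182, -0.3081, 0.0514]
tool_rot: [0.789, 0.614, 0.0, -0.001]
ft_force: [-0.2, 3.1, 7.2]
grip_width: 0.0004
```

Emit:
drive_tool:
  series:
    - [0,0,0.0007,0,0,0,0]
    - [0,0,0,0,0,0,0]
    - [0,0,0,0,0,0,0]

```text
time: 8.57
position: [0.5182, -0.3081, 0.0513]
tool_rot: [0.789, 0.614, 0.0, -0.001]
ft_force: [-1.7, 4.3, 11.9]
grip_width: 0.0003
```

All three keys were pressed fully and in order. Now I lift, open the gripper and cross to above the pipe's balance point.

Emit:
drive_tool:
  series:
    - [0,0,-0.05,0,0,0,0]
    - [0,0,-0.05,0,0,0,0]
    - [0,0,-0.04,0,0,0,0.5]
    - [0.0585,-0.0095,0,0,0,0,1]
    - [0.0585,-0.0095,0,0,0,0,1]

```text
time: 9.2
position: [0.5293, -0.1909, 0.1905]
tool_rot: [0.79, 0.613, 0.0, 0.001]
ft_force: [-0.1, -0.2, -0.1]
grip_width: 0.0231
```

Emit:
drive_tool:
  series:
    - [0.0585,-0.0095,0,0,0,0,1]
    - [0.0585,-0.0095,0,0,0,0,1]
    - [0.0585,-0.0095,0,0,0,0,1]
    - [0,0,0,0,0,0,1]
    - [0,0,0,0,0,0,1]

```text
time: 9.82
position: [0.5445, -0.0144, 0.1898]
tool_rot: [0.789, 0.615, -0.0, 0.0]
ft_force: [0.4, 0.2, -0.1]
grip_width: 0.0723
```

```bash
python3 - <<'E'
from h import *
go([.5586,.1638,.12])
a=np.array([np.sin(np.radians(14.2)),np.cos(np.radians(14.2))]); e=np.array([a[1],-a[0]])
for n,b in(("top",(180,190,320,270)),("scene",(325,255,440,325))):
    p=cv2.imread(f"pics/{n}0.png"); P=cloud(n,np.load(f"pics/{n}0.npy"))
    Q=P[b[1]:b[3],b[0]:b[2]].reshape(-1,3)
    ok=(Q[:,2]>.08)&(Q[:,2]<.125); Q=Q[ok]; s=Q[:,:2]@a; x=Q[:,:2]@e
    T=abs(x-np.median(x))<.012
    print(n,"s range",np.percentile(s[T],[0,.5,1,99,99.5,100]).round(4),"flange s",np.percentile(s[Q[:,2]>.1],[1,50,99]).round(4))
    # ridge
    for lo in np.arange(s.min(),s.max(),.03):
        k=(s>lo)&(s<lo+.03)&(Q[:,2]>.088)
        if k.sum()>5: print(round(lo,3),x[k].mean().round(4),Q[k,2].max().round(4),end=" | ")
    print()
p=robot.camera("top")[0]; cv2.imwrite("pics/c4.png",np.hstack([cv2.resize(p[180:280,170:330],None,fx=4,fy=4,interpolation=2)]))
E
```

```text
t 9.82 pos [ 0.5445 -0.0144  0.1898] shift [ 0.1763 -0.0299  0.0697] yaw -14.15 toolz [-0.e+00 -7.e-04 -1.e+00] F [ 0.36  0.16 -0.1 ] w 0.0723 q [-0.23  0.46  1.67 -0.    1.01  0.02]
top s range [0.1225 0.1234 0.1247 0.39   0.3912 0.3946] flange s [0.3819 0.3869 0.3932]
0.123 0.5024 0.0948 | 0.153 0.5021 0.0952 | 0.183 0.5027 0.0959 | 0.213 0.503 0.0952 | 0.243 0.5027 0.0967 | 0.273 0.5023 0.0952 | 0.303 0.5024 0.0982 | 0.333 0.5035 0.0952 | 0.363 0.5012 0.1136 | 0.393 0.5032 0.1079 | 
scene s range [0.1241 0.1258 0.1276 0.3948 0.3949 0.3954] flange s [0.3847 0.3904 0.3949]
0.124 0.5086 0.096 | 0.154 0.5091 0.0957 | 0.184 0.5077 0.0984 | 0.214 0.508 0.0955 | 0.244 0.5082 0.0963 | 0.274 0.509 0.0946 | 0.304 0.5079 0.0962 | 0.334 0.5075 0.0958 | 0.364 0.5134 0.1129 | 0.394 0.508 0.1102 |
```

View pics/c4.png

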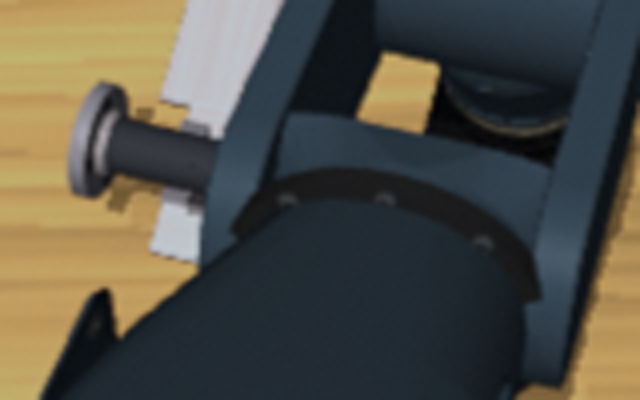

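The view is partly covered by the arm, but the flange with its weld is at crop (100,140) and unchanged. The measurements give yaw 14.2°, tube ends fitting 260 + 10 mm and mid-tube at s=0.254. The balance point is then about (0.562, 0.164). Moving above it.

Emit:
drive_tool:
  series:
    - [0.0591,-0.0088,0,0,0,0,1]
    - [0.0591,-0.0088,0,0,0,0,1]
    - [0.0591,-0.0088,0,0,0,0,1]
    - [0,0,0,0,0,0,1]
    - [0,0,0,0,0,0,1]

```text
time: 10.5
position: [0.5627, 0.1624, 0.1897]
tool_rot: [0.79, 0.614, -0.0, 0.0]
ft_force: [0.7, 0.8, -0.7]
grip_width: 0.0869
```

```bash
python3 - <<'E'
from h import *
go([.5624,.1640,.0565])
p,d=robot.camera("scene"); cv2.imwrite("pics/c5.png",cv2.resize(p[200:350,300:460],None,fx=4,fy=4,interpolation=2))
P=cloud("scene",d)[285:390,365:420].reshape(-1,3)
a=np.array([np.sin(np.radians(14.2)),np.cos(np.radians(14.2))]); e=np.array([a[1],-a[0]])
# camera box top in first scene picture
P=cloud("scene",np.load("pics/scene0.npy"))[270:345,360:425].reshape(-1,3)
T=P[(P[:,2]>.228)&(P[:,2]<.238)]; print(len(T),np.percentile(T[:,:2]@a,[2,98]),np.percentile(T[:,:2]@e,[2,98]))
P=cloud("top",np.load("pics/top0.npy"))[100:160,190:250].reshape(-1,3)
T=P[(P[:,2]>.228)&(P[:,2]<.238)]; print(len(T),np.percentile(T[:,:2]@a,[2,98]),np.percentile(T[:,:2]@e,[2,98]))
E
```

```text
t 10.5 pos [0.5627 0.1624 0.1897] shift [ 0.0016 -0.0006  0.1332] yaw -14.29 toolz [-5.e-04 -9.e-04 -1.e+00] F [ 0.7   0.81 -0.7 ] w 0.0869 q [ 0.09  0.51  1.57 -0.    1.06  0.34]
433 [0.32232408 0.37558451] [0.64201088 0.70111611]
578 [0.31914842 0.37220298] [0.63863433 0.68568002]
```

View pics/c5.png

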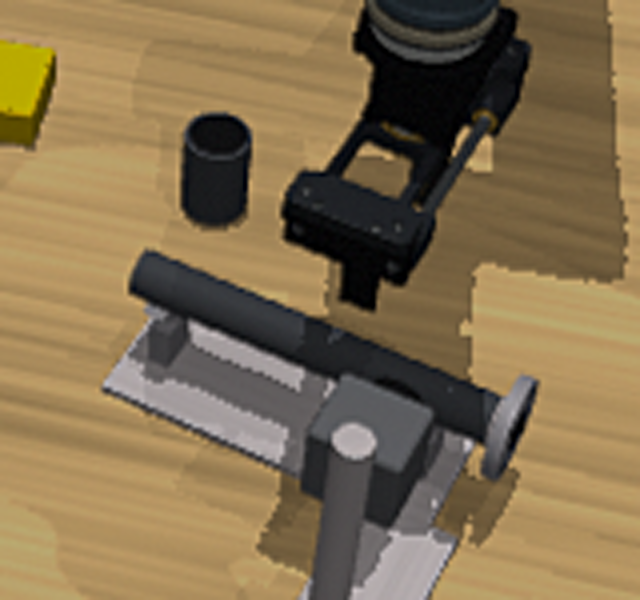

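The open gripper is above the tube. The camera is clear in front, with its box at crop (370,440), and the short stub at (216,170) is out of the way. Descending.

Emit:
drive_tool:
  series:
    - [0.001,-0.0005,0.04,0,0,0,1]
    - [0,0,0.03,0,0,0,1]
    - [0,0,0,0,0,0,1]

```text
time: 10.92
position: [0.5605, 0.1626, 0.1179]
tool_rot: [0.79, 0.613, -0.003, -0.001]
ft_force: [0.2, 0.3, 1.0]
grip_width: 0.087
```

Emit:
drive_tool:
  series:
    - [0,0,0.03,0,0,0,1]
    - [0,0,0.025,0,0,0,1]
    - [0,0,0.008,0,0,0,1]
    - [0,0,0,0,0,0,1]
    - [0,0,0,0,0,0,1]

```text
time: 11.55
position: [0.5634, 0.1649, 0.0584]
tool_rot: [0.789, 0.614, 0.001, 0.001]
ft_force: [-0.7, 0.6, 0.5]
grip_width: 0.0871
```

Emit:
drive_tool:
  series:
    - [0,0,0.002,0,0,0,0.6]
    - [0,0,0,0,0,0,0.45]
    - [0,0,0,0,0,0,0.42]
    - [0,0,0,0,0,0,0.4]
    - [0,0,0,0,0,0,0.38]
  squeeze: 10

```text
time: 12.18
position: [0.5622, 0.1651, 0.055]
tool_rot: [0.789, 0.614, -0.0, -0.0]
ft_force: [-0.2, -0.5, -0.5]
grip_width: 0.0452
```

```bash
python3 - <<'E'
from h import *
go([.5624,.1640,.0565])
E
```

```text
t 12.18 pos [0.5622 0.1651 0.055 ] shift [-0.001   0.0005 -0.0015] yaw -14.21 toolz [-0.  0. -1.] F [-0.22 -0.48 -0.55] w 0.0452 q [0.1  0.71 1.66 0.   0.77 0.34]
```

Emit:
drive_tool:
  series:
    - [0,0,0,0,0,0,0.3]
    - [0,0,0,0,0,0,0.2]
    - [0,0,0,0,0,0,0.2]
  squeeze: 10

```text
time: 12.55
position: [0.5612, 0.1653, 0.0549]
tool_rot: [0.789, 0.614, -0.001, -0.001]
ft_force: [-1.5, 1.9, 1.6]
grip_width: 0.0338
```

Emit:
drive_tool:
  series:
    - [0,0,0,0,0,0,0]
    - [0,0,0,0,0,0,0]
    - [0,0,-0.005,0,0,0,0]
    - [0,0,-0.005,0,0,0,0]
    - [0,0,0,0,0,0,0]
  squeeze: 50

```text
time: 13.18
position: [0.5629, 0.1648, 0.065]
tool_rot: [0.789, 0.614, 0.0, 0.0]
ft_force: [0.8, -0.3, -9.1]
grip_width: 0.0327
```

Emit:
drive_tool:
  series:
    - [0,0,-0.015,0,0,0,0]
    - [0,0,-0.015,0,0,0,0]
    - [0,0,-0.01,0,0,0,0]
    - [0,0,0,0,0,0,0]
    - [0,0,0,0,0,0,0]

```text
time: 13.8
position: [0.5618, 0.165, 0.105]
tool_rot: [0.789, 0.614, -0.0, -0.0]
ft_force: [-0.8, -1.0, -8.8]
grip_width: 0.0324
```

```bash
python3 - <<'E'
from h import *
go([.5624,.1640,.19]); print(robot.get_obs()["moment"])
E
```

```text
t 13.8 pos [0.5618 0.165  0.105 ] shift [-0.0009  0.0007 -0.085 ] yaw -14.22 toolz [-5.e-04 -1.e-04 -1.e+00] F [-0.79 -0.96 -8.77] w 0.0324 q [ 0.09  0.63  1.63 -0.    0.88  0.34]
[-0.09522438  0.10841578  0.01707925]
```

Lifted. Now I shift along the pipe first, away from the camera box, then rise to lens height.

Emit:
drive_tool:
  series:
    - [-0.012,0,-0.005,0,0,0,0]
    - [-0.015,0,-0.01,0,0,0,0]
    - [-0.01,0,-0.015,0,0,0,0]
    - [0,0,-0.02,0,0,0,0]
    - [0,0,-0.02,0,0,0,0]

```text
time: 14.42
position: [0.5531, 0.1282, 0.1766]
tool_rot: [0.79, 0.614, 0.0, 0.0]
ft_force: [0.9, -0.5, -9.0]
grip_width: 0.0331
```

Emit:
drive_tool:
  series:
    - [0,0,-0.01,0,0,0,0]
    - [0,0,0,0,0,0,0]
    - [0,0,0,0,0,0,0]
    - [0,0,0,0,0,0,0]

```text
time: 14.92
position: [0.5524, 0.1292, 0.1841]
tool_rot: [0.789, 0.614, -0.001, -0.001]
ft_force: [0.3, 0.1, -8.5]
grip_width: 0.0326
```

```bash
python3 - <<'E'
from h import *
go([.5530,.1282,.185])
a=np.array([np.sin(np.radians(14.2)),np.cos(np.radians(14.2))]); e=np.array([a[1],-a[0]])
o=robot.get_obs(); print("tcp s,e",o["position"][:2]@a,o["position"][:2]@e)
ims=[]
for n,c in(("top",(150,100,310,250)),("scene",(310,190,470,340))):
    p,d=robot.camera(n); cv2.imwrite(f"pics/{n}5.png",p); np.save(f"pics/{n}5.npy",d)
    P=cloud(n,d).reshape(-1,3); s=P[:,:2]@a; x=P[:,:2]@e
    k=(abs(x-.504)<.045)&(P[:,2]>.15)&(P[:,2]<.26)&(s>.05)&(s<.40); 
    F=k&(s>.31)
    print(n,"end s",np.percentile(s[F],[95,99,99.8]).round(4),"flange ztop",np.percentile(P[F,2],[99,99.8]).round(4),"e",np.percentile(x[F],[1,99]).round(4))
    for lo in np.arange(.06,.37,.02):
        j=k&(s>lo)&(s<lo+.02)
        if j.sum()>10: print(round(lo,2),np.percentile(P[j,2],95).round(4),np.median(x[j]).round(4),j.sum(),end=" | ")
    print()
    ims.append(cv2.resize(p[c[1]:c[3],c[0]:c[2]],(400,375),interpolation=2))
cv2.imwrite("pics/c6.png",np.hstack(ims))
E
```

```text
t 14.93 pos [0.5524 0.1292 0.1841] shift [-0.0008  0.0008 -0.0009] yaw -14.21 toolz [-2.1e-03 -1.0e-04 -1.0e+00] F [ 0.3   0.06 -8.5 ] w 0.0326 q [ 0.03  0.5   1.62 -0.    1.03  0.28]
tcp s,e 0.2607345603573036 0.5038311402567153
top end s [0.3548 0.3557 0.3558] flange ztop [0.2416 0.2417] e [0.4824 0.5107]
0.08 0.2222 0.501 131 | 0.1 0.2223 0.5005 164 | 0.12 0.2219 0.5005 164 | 0.14 0.2224 0.5007 161 | 0.16 0.2225 0.5006 163 | 0.18 0.2222 0.5002 164 | 0.2 0.2224 0.501 160 | 0.22 0.2234 0.5022 137 | 0.24 0.2244 0.5105 37 | 0.34 0.24 0.4963 118 | 
scene end s [0.3579 0.3583 0.3586] flange ztop [0.2398 0.2422] e [0.4779 0.5406]
0.08 0.2231 0.5174 66 | 0.1 0.2217 0.5177 96 | 0.12 0.2225 0.5169 102 | 0.14 0.222 0.5171 105 | 0.16 0.2227 0.5172 104 | 0.18 0.223 0.5143 70 | 0.26 0.2377 0.5183 13 | 0.28 0.2223 0.5189 102 | 0.3 0.2223 0.5173 118 | 0.32 0.2223 0.5161 117 | 0.34 0.2385 0.5183 255 |
```

View pics/c6.png

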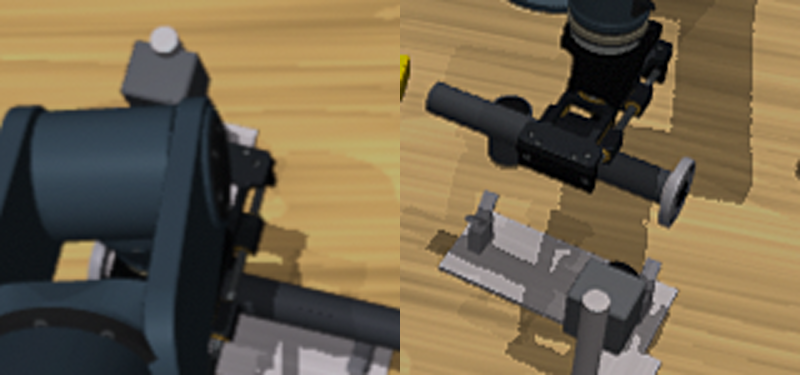

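Left half, top view: the camera box at (165,75) and the tube beside it. Right half, scene view: the pipe held level above the rests, with the flange at (678,190) next to the lens. The tube's top is at 222 mm along its whole length, so the axis is at 205 mm. The weld's s matches the lens within about 1 mm, and e and yaw match too. Handing in.

```bash
python3 -c "
from rig import robot
print(robot.get_obs()['time'],robot.hand_in())"
```

```text
the job is handed in; nothing more can be done
15.025 None
```

I pressed the three keys, lifted the pipe and am holding it with the weld in front of the lens. I handed the job in at about 15 s, with the gripper still holding it. No verdict is given.

- **Keys:** I pressed small, medium, then large on the grey box. Each stopped at about 51 mm above the bench with 12–15 N on it, so all were fully down. I let each go before the next. I saw the small key back up in a picture; the medium and large keys I only lifted off, without a picture afterwards.
- **Pipe:** it is gripped at the balance point with 50 N. The force reading matches its weight. It is level: the tube's top is at about 222 mm along its whole length in both views, so its axis is at about 205 mm, lens height. The tool's reading puts it about 1 mm lower.
- **Weld position:** it is within about 1 mm of the lens lengthwise and about 2 mm of the rest line sideways. The sideways figure rests on the tool position, as the two cameras' raw readings of the tube differ by several mm sideways, each seeing a different side of it. The pipe's yaw of 14.2° fits the station; separate estimates ranged from 13.3° to 14.5°.
- **Loose things:** I moved clear of all of them and felt no unexpected contact, but did not measure their positions again at the end.

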